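Pop the touch-latch cabinet open on the workshop bench

ROBOT

A 7-joint arm with a two-finger parallel gripper is mounted at the origin on the work surface. World frame = base frame: x ahead of the robot, y to its left, z up, the work surface at z = 0. Lengths are in m, angles in rad, forces in N, time in s.
With the tool pointing down it reaches from about 0.425 to 0.825 m from the base axis. Payload 3.6 kg.
Tool frame: the origin (TCP) lies at the very end of the fingers, on their centre line; the grasp point (between the pads) lies 19 mm behind it; z points along the fingers, y is the line along which they close (so a half turn about z gives the same grasp; the last joint's range is limited). The gripper opens to 93 mm and grips with 3 to 60 N. Pads are 15 mm wide; open, the fingers measure 128 mm over their backs; the gripper's body (75 mm by 188 mm) begins 65 mm behind the grasp point.
Start: joints at [1.218, 0.615, -0.013, 1.423, 0.008, 1.103, -0.04], TCP at [0.209, -0.616, 0.19] pointing down, gripper open.
Joint ranges: [-3.12, 3.12], [-0.3, 2.06], [-1.34, 1.32], [0.26, 2.42], [-1.36, 4.5], [0.01, 1.98], [-2.84, 2.84]. Speed limits (rad/s): [2.79, 2.79, 3.14, 3.14, 3.14, 3.14, 3.14].

INTERFACE

Orientations are given as [roll, pitch, yaw] about the fixed x, y, z axes, in that order (R = Rz(yaw) Ry(pitch) Rx(roll)).
In Python, from plant import manip, cams gives the robot as it stands. The module is installed in compiled form; this text tells all that it offers.
- The arm moves only by the tool step_arm, never from a script. Its argument "increments" is a list that holds one entry, the list of rows, each a list of 6 numbers: the shift along the tool's x, y, z in units of 2.5 cm (1.0 is 2.5 cm), then the turn, a rotation vector about the tool's x, y, z in units of 6 degrees (1.0 is 6 degrees). A call has 1 to 5 rows; each row shifts and turns the commanded pose from where the row before left it, along the tool's axes as they then stand; what a row does not reach is not made up. A row lasts 1/10 s, in which the tool goes at most 50 mm and 8.59 degrees, less where a joint would pass 70% of its speed; a pose out of reach is approached as far as the arm can. A call with a number of a shift or a turn outside -1 to 1 is refused whole. A call with a gripper value outside its range is refused whole. "gripper" is the opening, from 0 (shut) to 1 (fully open), set as the call begins (left out, the last holds). The fingers move at their own pace and stop on an object; "squeeze" is the grip in N (left out, the last holds). Time passes only in rows, so rows that do not move let the fingers close. It gives the time, the measured TCP pose, the force, the opening and the grip force at its end, in the units of the state.
- manip.get_state(): the state, without advancing time (a new reading comes with each control period).
- cams.snapshot(name): name is "scene" or "top" or "wrist"; returns (picture, depth): 384x512x3 uint8, blue, green, red; 384x512 float32, m along the optical axis (not along the pixel's ray), 0 where there is no reading.
- cams.calibration(name): a dict with "fovy" (degrees; the focal length in pixels is half the picture's height over the tangent of half this angle, whatever the lens; pixels are square), "cx", "cy" (the principal point, pixels), "world_from_camera" (4x4, takes a point from camera to world coordinates). Camera axes: x right, y down, z forward; pixel columns grow to the right and rows downward; lengths in m; the calibration is good to about 2 mm. The wrist camera is an equidistant fisheye: a pixel r from the principal point sees the ray r / f radians off the axis. A picture is of the moment at which its call begins: read the wrist's pose just before it. calibration takes no time and is no camera call; for the wrist camera it gives the pose at the moment of the call.
- manip.job_done(): hands the job in; it is judged then, once.
The state is a dict: "clock": time; "joint_pos": joint angles; "joint_vel": joint speeds; "joint_torque": joint torques, N m; "tcp_pos": TCP position; "tool_rot": TCP orientation; "wrist_force": force on the tool from outside, world axes, zero at the start; "moment": the same for the moment, N m; "grip_width": finger opening in m; "grip_force": force on a finger pad.
Only numpy, scipy, OpenCV 4.12 (cv2) and the standard library are available. Lean on these libraries where they do the work, as an engineer would, in place of code of your own. Each camera call takes 0.05 s, during which the arm holds its last target. There are 200 camera calls.

TASK

With the fingertips only, picking nothing up, first push the round tin along the bench until it stands clear of the swing of the low cabinet's wide door. Then press the wide door near its free edge until its catch lets go, back off so that it springs ajar by itself, and push it from behind with a finger until it stands wide open, about square to the cabinet's front. Leave the narrow door shut, keep the wide door off the tin, and leave the other things on the bench where they are.

Things in the scene. Friction and masses are not known exactly. Their poses are not given: they have to be found in the camera images.
- cabinet: low steel bench cabinet, fixed, 160 mm deep (its x), 300 mm wide (its y), 110 mm high. Origin: centre of its underside; its front looks along its -x. Two plain doors without handles side by side in the front, both 89 mm tall (13 to 102 mm above the bench) and 14 mm thick, on upright hinges; their front faces lie at x = -92 mm, 12 mm proud of the body
- wide_door (a joint): angle of the wide door (170 mm wide): 0 shut, about 0.6 rad sprung ajar, stop at 1.75; below 0 while pressed in. Touch latch: pressed in 5 to 8 mm at the free edge (3 to 4 N there; stop at 8 mm) and let go, it releases for good (never catches again) and a damped spring pushes it ajar in about 1 s. Beyond ajar it moves freely (under 1 N at the edge) and stays where it is left
- wide_door_press (a point): place to press: front face of the wide door, 25 mm from its free edge (shut, that edge is at cabinet y = -28 mm), 60 mm above the bench. It moves with the door; its axes are the cabinet's, turned with the door (x goes into the door)
- wide_door_hinge (a point): point on the wide door's upright hinge axis (cabinet x = -92 mm, y = +143 mm, in the plane of the front face), 60 mm above the bench; fixed to the cabinet, with its axes. The free edge sweeps a circle of 171 mm radius about it: outward (cabinet -x), then towards cabinet +y
- narrow_door (a joint): angle of the narrow door (110 mm wide), 0 shut; same kind of catch, but hinged at cabinet y = -143 mm, free edge at y = -32 mm, 4 mm beside the wide door's. To be left shut
- tin: round metal tin with a lid, 60 mm diameter, 62 mm tall, about 0.35 kg, standing in front of the wide door, in its swing. Origin: centre of its underside
- spray_can: closed blue spray can, 64 mm diameter, 170 mm tall, standing; origin: centre of its underside. Bystander
- mug: white mug, 80 mm rim, 90 mm tall; origin: centre of its underside. Bystander
- screwdriver: screwdriver lying on the bench; origin: its underside below its middle, handle to its -x. Bystander
- wrench: open-ended wrench lying on the bench; origin: its underside, length along its x. Bystander
- bearing: steel bearing ring lying flat, 60 mm outside diameter, 18 mm high; origin: centre of its underside. Bystander
- battery: black power-tool battery, 75 x 115 x 60 mm; origin: centre of its underside. Bystander
- tape_measure: tape measure standing on edge, 65 x 35 x 60 mm; origin: centre of its underside. Bystander
There are look-alikes about, which are no part of the job. What is meant by the tin is not brown, and is the smaller of those in its own colour.

How it is judged:
On the way, in this order (a step that is already met when the one before it is completed fails the run):
1. the tin stands at rest clear of the wide door's swing, the wide door still shut ((horizontal distance between wide_door_hinge and tin above 0.206 m or y of tin in the frame of cabinet above 0.183 m) and angle between tin's own z axis and vertical below 0.1 rad and height (world z) of tin below 0.008 m and linear speed of tin below 0.03 m/s and value of joint wide_door below 0.03 rad), for 0.2 s.
2. the wide door has sprung ajar and the fingers do not touch it (value of joint wide_door above 0.35 rad and contact force between the fingers and wide_door_c0 below 0.1 N), for 0.2 s.
3. the wide door stands wide open (value of joint wide_door above 1.3 rad), for 0.2 s.
At the end, for the whole second after the job is handed in: The wide door is at rest more than 1.3 rad open, the narrow door is shut (under 0.03 rad), and the tin stands upright on the bench, at rest, clear of the wide door's swing (centre over 206 mm from its hinge axis, or beyond the hinge by 40 mm sideways) (value of joint wide_door above 1.3 rad and velocity of joint wide_door between -0.1 and 0.1 rad/s and value of joint narrow_door below 0.03 rad and (horizontal distance between wide_door_hinge and tin above 0.206 m or y of tin in the frame of cabinet above 0.183 m) and angle between tin's own z axis and vertical below 0.1 rad and height (world z) of tin below 0.008 m and linear speed of tin below 0.03 m/s); the robot touches nothing.
It fails at once if the tin is lifted off the bench or tipped (over 10 mm or 0.25 rad) (height (world z) of tin above 0.01 m or angle between tin's own z axis and vertical above 0.25 rad).
It fails at once if the wide door strikes the tin (contact force between wide_door_c0 and tin above 1 N).
It fails at once if the narrow door comes open (value of joint narrow_door above 0.05 rad).
It fails at once if a bystander is moved more than 30 mm (distance of any of spray_can, mug, screwdriver, wrench, bearing, battery, tape_measure from where it was at the start of the episode above 0.03 m).
It also fails if it takes over 64 s, if anything falls off the work surface, if the arm or the gripper's body presses on something with over 40 N, if the wrist force passes 120 N, or if a joint passes its speed limit or range.

## Working session

There is one attempt and no reset: what is moved stays moved. The work goes in short steps, Python scripts to look and compute and a tool call to move; the robot and the scene stay as the last step left them, time stands still between calls to the robot, and variables do not carry over. Pictures are saved under pics/ and viewed, at most 10 in all, crops included, and the job is handed in when it is done.

Besides the shell and the picture viewer there is one more tool, called after "Request:" by a JSON object that holds its "fn" and its "kwargs". step_arm: Moves the arm, as the interface text tells. Its arguments: {"type":"object","properties":{"increments":{"type":"array","items":{"type":"array","items":{"type":"array","items":{"type":"number","minimum":-1,"maximum":1}}}},"gripper":{"type":"number"},"squeeze":{"type":"number"}},"required":["increments"]}

```bash
mkdir -p pics; cat > h.py <<'E'
import numpy as np, cv2
from plant import manip, cams
def f_of(c,h=384): return h/2/np.tan(np.radians(c["fovy"])/2)
def cloud(n):
    img,d=cams.snapshot(n); c=cams.calibration(n); f=f_of(c)
    v,u=np.mgrid[:384,:512]
    P=np.stack([(u-c["cx"])/f*d,(v-c["cy"])/f*d,d],-1)
    T=np.array(c["world_from_camera"]); W=P@T[:3,:3].T+T[:3,3]; W[d==0]=np.nan
    return img,W
E
python3 - <<'E'
from h import *
for n in("scene","top"):
    i,W=cloud(n); np.save(n+"W.npy",W); cv2.imwrite(f"pics/{n}0.png",i); cv2.imwrite(n+".png",i)
    print(n,{k:np.round(v,3) for k,v in cams.calibration(n).items()})
s=manip.get_state(); print(s)
E
```

```text
scene {'fovy': np.float64(44.559), 'cx': np.float64(251.588), 'cy': np.float64(193.69), 'world_from_camera': array([[ 0.761,  0.536, -0.364,  1.095],
       [ 0.648, -0.633,  0.423, -0.62 ],
       [-0.003, -0.558, -0.83 ,  1.247],
       [ 0.   ,  0.   ,  0.   ,  1.   ]])}
top {'fovy': np.float64(55.832), 'cx': np.float64(253.229), 'cy': np.float64(190.599), 'world_from_camera': array([[ 0.019, -0.999,  0.042,  0.536],
       [-0.999, -0.018,  0.027, -0.05 ],
       [-0.026, -0.043, -0.999,  1.085],
       [ 0.   ,  0.   ,  0.   ,  1.   ]])}
{'clock': 0.1, 'joint_pos': array([ 1.21750261,  0.61573604, -0.01261596,  1.42469115,  0.00810833,
        1.10340133, -0.0403732 ]), 'joint_vel': array([-0.0007733 , -0.00209017, -0.00170029, -0.00447946,  0.00049761,
       -0.00011074,  0.00016479]), 'joint_torque': array([ 7.09398937e-04, -4.60044372e+01,  2.09568967e-01, -1.66244102e+01,
       -6.12833910e-02,  1.69163151e-02,  8.36392246e-05]), 'tcp_pos': array([ 0.20842209, -0.61488502,  0.18906894]), 'tool_rot': array([-3.13940731e+00,  3.25444275e-05,  3.26888991e-01]), 'wrist_force': array([ 0.53193175, -0.20064115, -0.05079262]), 'moment': array([-0.01185847,  0.03897791,  0.03052691]), 'grip_force': 0.0, 'grip_width': 0.09304868873336512}
```

View pics/scene0.png

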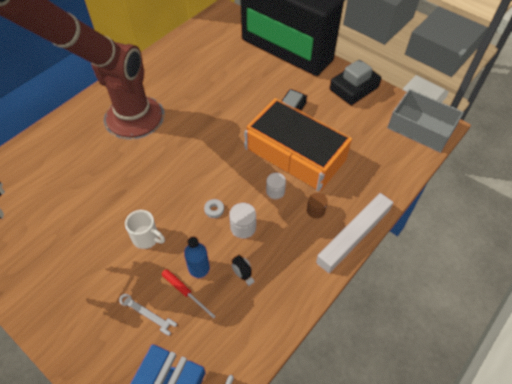

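View pics/top0.png

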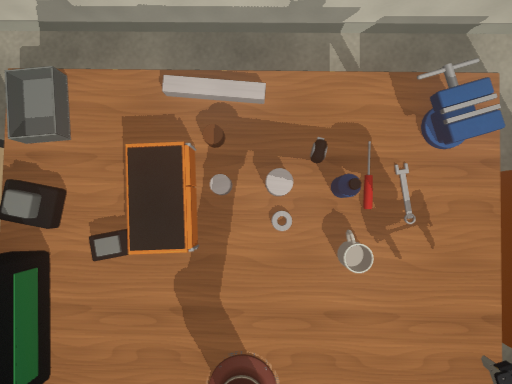

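The target candidates are:
- small white tin: top (220,184), scene (276,186)
- large white tin: top (280,182), scene (243,221)
- brown tin: top (215,137), scene (317,205)

"Not brown, and the smaller of its colour" makes it the small white tin. The orange cabinet is at top (160,197) with its front facing image-right (world -y), and the wide door is on the robot's side. Next I'll measure and take a close crop.

```bash
python3 - <<'E'
from h import *
i=cv2.imread("top.png");W=np.load("topW.npy")
v,u=np.mgrid[:384,:512]
def box(u0,u1,v0,v1): return (u>=u0)&(u<u1)&(v>=v0)&(v<v1)
# cabinet top
m=box(115,200,135,262)&(W[...,2]>0.095)&(W[...,2]<0.125)
p=W[m]; r=cv2.minAreaRect(p[:,:2].astype(np.float32)*1000); print("cab top",m.sum(),np.median(p[:,2]),r, cv2.boxPoints(r).round(1).tolist())
hsv=cv2.cvtColor(i,cv2.COLOR_BGR2HSV)
org=(hsv[...,0]<20)&(hsv[...,1]>180)&(hsv[...,2]>150)
for z0,z1 in((.10,.104),(.104,.12)):
  q=W[m&(W[...,2]>z0)&(W[...,2]<z1)]; print(z0,len(q),cv2.minAreaRect(q[:,:2].astype(np.float32)*1000) if len(q)>4 else 0)
def obj(name,b,h0,h1):
    m=box(*b)&(W[...,2]>h0)&(W[...,2]<h1); p=W[m]
    c,rr=cv2.minEnclosingCircle(p[:,:2].astype(np.float32)*1000)
    print(name,m.sum(),np.round(np.median(p,0),4),"zmax",p[:,2].max().round(3),"circ",np.round(c,1),round(rr,1), "n bbox",p.min(0).round(3),p.max(0).round(3))
obj("tin",(205,237,168,200),.05,.08)
obj("big",(260,300,163,200),.05,.15)
obj("brown",(200,230,120,152),.03,.1)
obj("bearing",(268,296,208,235),.01,.03)
obj("spray",(325,365,170,205),.05,.2)
obj("tape",(308,330,135,166),.02,.1)
obj("mug",(335,380,225,280),.02,.12)
obj("batt",(85,135,228,262),.02,.09)
s=cv2.imread("scene.png"); t=i
a=cv2.resize(s[90:250,190:350],(480,480),interpolation=cv2.INTER_CUBIC)
cv2.imwrite("pics/crop.png",a)
E
```

```text
cab top 7055 0.11164907821188275 ((554.53662109375, 233.0013427734375), (300.8159484863281, 176.43283081054688), 3.2401187419891357) [[399.3999938964844, 312.6000061035156], [409.3999938964844, 136.39999389648438], [709.7000122070312, 153.39999389648438], [699.7000122070312, 329.6000061035156]]
0.1 381 ((559.1044921875, 153.32040405273438), (292.2567138671875, 16.809354782104492), 3.2401185035705566)
0.104 6557 ((554.4334716796875, 234.66256713867188), (300.7414245605469, 173.89515686035156), 3.393610715866089)
tin 336 [0.5964 0.0726 0.0616] zmax 0.067 circ [597.3  73. ] 29.3 n bbox [0.57  0.044 0.05 ] [0.625 0.102 0.067]
big 603 [ 0.6056 -0.0936  0.0803] zmax 0.088 circ [605.3 -94.2] 38.4 n bbox [ 0.568 -0.132  0.053] [ 0.643 -0.057  0.088]
brown 369 [0.7378 0.096  0.0616] zmax 0.066 circ [739.1  97.6] 29.7 n bbox [0.709 0.068 0.031] [0.768 0.125 0.066]
bearing 253 [ 0.4957 -0.1064  0.0178] zmax 0.023 circ [ 494.9 -105.2] 29.6 n bbox [ 0.467 -0.134  0.012] [ 0.523 -0.077  0.023]
spray 516 [ 0.5946 -0.2696  0.1177] zmax 0.174 circ [ 597.9 -279.9] 31.7 n bbox [ 0.567 -0.31   0.052] [ 0.63  -0.248  0.174]
tape 313 [ 0.6972 -0.2059  0.0566] zmax 0.065 circ [ 699.8 -207.1] 32.6 n bbox [ 0.667 -0.232  0.021] [ 0.731 -0.185  0.065]
mug 585 [ 0.4057 -0.305   0.0671] zmax 0.094 circ [ 418.4 -306.3] 57.0 n bbox [ 0.362 -0.351  0.02 ] [ 0.474 -0.27   0.094]
batt 976 [0.4173 0.3875 0.0474] zmax 0.065 circ [416.3 391.1] 65.0 n bbox [0.37  0.336 0.035] [0.462 0.452 0.065]
```

View pics/crop.png

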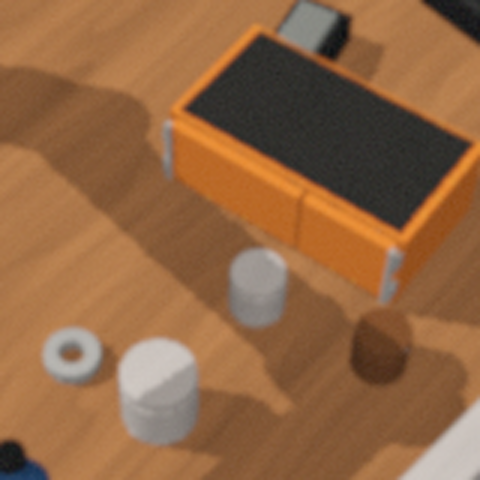

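The crop shows the small white tin at crop (258,287), in front of the door seam. It measures 29 mm radius and 62 mm tall, so it is the right one. The hinge is at about (0.416, 0.138) and the tin at (0.597, 0.073), 192 mm from the hinge. My plan is to push it about 45 mm along +x with closed fingers.

Request:
{"fn": "step_arm", "kwargs": {"increments": [[[1, 0, 0, 0, 0, -1], [1, 0, 0, 0, 0, -1], [1, 0, 0, 0, 0, -1], [1, 0, 0, 0, 0, -1], [1, 0, 0, 0, 0, -1]]], "gripper": 0}}

```text
clock: 0.6
tcp_pos: [0.3157, -0.5515, 0.1893]
tool_rot: [-3.141, -0.001, 0.855]
wrist_force: [-0.1, 0.7, -0.3]
grip_width: 0.0577
grip_force: 0.0
```

Request:
{"fn": "step_arm", "kwargs": {"increments": [[[1, 0, 0, 0, 0, -1], [1, 0, 0, 0, 0, -1], [1, 0, 0, 0, 0, -1], [1, 0, 0, 0, 0, -1], [1, 0, 0, 0, 0, -1]]]}}

```text
clock: 1.1
tcp_pos: [0.3758, -0.4432, 0.1895]
tool_rot: [-3.141, -0.001, 1.379]
wrist_force: [-1.0, -0.1, -0.6]
grip_width: 0.0179
grip_force: 0.0
```

Request:
{"fn": "step_arm", "kwargs": {"increments": [[[1, 0, 0, 0, 0, -1], [1, 0, 0, 0, 0, -1], [1, 0.3, 0, 0, 0, -0.4], [1, 0.3, 0, 0, 0, 0], [1, 0.3, 0, 0, 0, 0]]]}}

```text
clock: 1.6
tcp_pos: [0.4017, -0.3182, 0.1897]
tool_rot: [-3.141, -0.001, 1.625]
wrist_force: [-0.1, 0.9, 0.5]
grip_width: 0.0004
grip_force: 0.0
```

Request:
{"fn": "step_arm", "kwargs": {"increments": [[[1, 0.4, 0, 0, 0, 0], [1, 0.4, 0, 0, 0, 0], [1, 0.4, 0, 0, 0, 0], [1, 0.4, 0, 0, 0, 0], [1, 0.4, 0, 0, 0, 0]]]}}

```text
clock: 2.1
tcp_pos: [0.445, -0.1907, 0.1898]
tool_rot: [-3.141, -0.0, 1.625]
wrist_force: [0.1, 0.7, 0.6]
grip_width: 0.0005
grip_force: 0.0
```

Request:
{"fn": "step_arm", "kwargs": {"increments": [[[1, 0.4, 0, 0, 0, 0], [1, 0.4, 0, 0, 0, 0], [1, 0.4, 0, 0, 0, 0], [1, 0.4, 0, 0, 0, 0], [1, 0.4, 0, 0, 0, 0]]]}}

```text
clock: 2.6
tcp_pos: [0.4881, -0.0633, 0.1898]
tool_rot: [-3.141, -0.0, 1.625]
wrist_force: [0.6, 0.5, -0.6]
grip_width: 0.0005
grip_force: 0.0
```

Request:
{"fn": "step_arm", "kwargs": {"increments": [[[1, 0.4, 0, 0, 0, 0], [1, 0.4, 0, 0, 0, 0], [1, 0.4, 0, 0, 0, 0], [1, 0.4, 0, 0, 0, 0], [1, 0, 0, 0, 0, 0]]]}}

```text
clock: 3.1
tcp_pos: [0.5221, 0.0637, 0.1896]
tool_rot: [3.142, -0.0, 1.625]
wrist_force: [0.3, 0.0, 0.4]
grip_width: 0.0004
grip_force: 0.0
```

Request:
{"fn": "step_arm", "kwargs": {"increments": [[[0.4, 0, 1, 0, 0, 0], [0, 0, 1, 0, 0, 0], [0, 0, 1, 0, 0, 0], [0, 0, 0, 0, 0, 0]]]}}

```text
clock: 3.5
tcp_pos: [0.5178, 0.0719, 0.1119]
tool_rot: [-3.134, 0.001, 1.626]
wrist_force: [-0.3, 0.3, -0.4]
grip_width: 0.0005
grip_force: 0.0
```

Request:
{"fn": "step_arm", "kwargs": {"increments": [[[-0.2, 0, 1, 0, 0, 0], [0, 0, 1, 0, 0, 0], [0, 0, 1, 0, 0, 0], [0, 0, 0.4, 0, 0, 0], [0, 0, 0, 0, 0, 0]]]}}

```text
clock: 4.0
tcp_pos: [0.5207, 0.0676, 0.0297]
tool_rot: [-3.14, 0.0, 1.625]
wrist_force: [-0.1, -0.3, 0.1]
grip_width: 0.0008
grip_force: 0.0
```

Request:
{"fn": "step_arm", "kwargs": {"increments": [[[0, 0.4, 0, 0, 0, 0], [0, 0.4, 0, 0, 0, 0], [0, 0.3, 0, 0, 0, 0], [0, 0.2, 0, 0, 0, 0], [0, 0.2, 0, 0, 0, 0]]]}}

```text
clock: 4.5
tcp_pos: [0.5593, 0.0698, 0.0304]
tool_rot: [3.141, -0.0, 1.625]
wrist_force: [-0.7, -0.0, -0.6]
grip_width: 0.0005
grip_force: 0.0
```

```bash
cat >> h.py <<'E'
def tin(lo=(.57,.0),hi=(.70,.13),zr=(.05,.072)):
    i,W=cloud("top"); m=np.all((W[...,:2]>lo)&(W[...,:2]<hi),-1)&(W[...,2]>zr[0])&(W[...,2]<zr[1])
    hsv=cv2.cvtColor(i,cv2.COLOR_BGR2HSV); m&=hsv[...,1]<60
    p=W[m]; c,r=cv2.minEnclosingCircle(p[:,:2].astype(np.float32)*1000)
    c=np.array(c); print("tin",m.sum(),c.round(1),round(r,1),"hinge dist",np.hypot(*(c-[416.4,138.2])).round(1)); return i
E
python3 - <<'E'
from h import *
i=tin(); s=manip.get_state(); print(s["tcp_pos"],s["wrist_force"])
E
```

```text
tin 15 [609.1  53. ] 15.1 hinge dist 210.7
[0.56003348 0.0699133  0.03030151] [ 1.04332228 -1.36820377  0.01983824]
```

Request:
{"fn": "step_arm", "kwargs": {"increments": [[[0, 0.2, 0, 0, 0, 0], [0, 0.2, 0, 0, 0, 0], [0, 0.2, 0, 0, 0, 0], [0, 0.2, 0, 0, 0, 0], [0, 0.2, 0, 0, 0, 0]]]}}

```text
clock: 5.05
tcp_pos: [0.5805, 0.071, 0.0299]
tool_rot: [-3.135, 0.001, 1.626]
wrist_force: [-6.1, -0.8, 5.4]
grip_width: 0.0005
grip_force: 3.5
```

Request:
{"fn": "step_arm", "kwargs": {"increments": [[[0, 0.2, 0, 0, 0, 0], [0, 0.2, 0, 0, 0, 0], [0, 0.2, 0, 0, 0, 0], [0, 0.1, 0, 0, 0, 0], [0, 0, 0, 0, 0, 0]]]}}

```text
clock: 5.55
tcp_pos: [0.5998, 0.0722, 0.03]
tool_rot: [-3.139, 0.0, 1.626]
wrist_force: [-4.0, -0.3, 3.6]
grip_width: 0.0006
grip_force: 2.9
```

Request:
{"fn": "step_arm", "kwargs": {"increments": [[[0, -0.6, 0, 0, 0, 0], [0, -1, 0, 0, 0, 0], [0, -1, -0.6, 0, 0, 0], [0, -1, -1, 0, 0, 0], [0, -1, -1, 0, 0, 0]]]}}

```text
clock: 6.05
tcp_pos: [0.4866, 0.066, 0.0956]
tool_rot: [3.139, -0.001, 1.626]
wrist_force: [0.9, -0.4, 0.3]
grip_width: 0.0004
grip_force: 0.0
```

```bash
python3 - <<'E'
from h import *
i=tin(); s=manip.get_state(); print(s["tcp_pos"],s["wrist_force"]); cv2.imwrite("pics/a.png",i)
E
```

```text
tin 334 [636.6  75.5] 29.4 hinge dist 229.0
[0.48385253 0.0662265  0.09887224] [-3.29554067  1.00504802  1.35785845]
```

View pics/a.png

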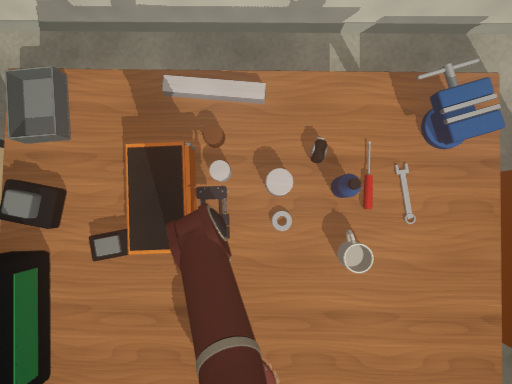

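The picture shows the tin at (220,170), 229 mm from the hinge and standing clear; the arm is at (210,210). Next is pressing the door near its free edge at about (0.562, 0.147).

Request:
{"fn": "step_arm", "kwargs": {"increments": [[[0, 0.8, 0, 0, 0, 0], [0.6, 0.8, 0.5, 0, 0, 0], [0.6, 0.8, 0.5, 0, 0, 0], [0.6, 0.8, 0.4, 0, 0, 0], [0, 0, 0, 0, 0, 0]]]}}

```text
clock: 6.6
tcp_pos: [0.5665, 0.1183, 0.0588]
tool_rot: [3.138, -0.003, 1.628]
wrist_force: [-0.3, 0.6, -0.4]
grip_width: 0.0003
grip_force: 0.0
```

Request:
{"fn": "step_arm", "kwargs": {"increments": [[[0.2, 0, 0, 0, 0, 0], [0.2, 0, 0, 0, 0, 0], [0.2, 0, 0, 0, 0, 0], [0.1, 0, 0, 0, 0, 0], [0.1, 0, 0, 0, 0, 0]]]}}

```text
clock: 7.1
tcp_pos: [0.5624, 0.1352, 0.0605]
tool_rot: [3.141, 0.0, 1.625]
wrist_force: [-0.4, -0.1, -0.4]
grip_width: 0.0009
grip_force: 0.0
```

Request:
{"fn": "step_arm", "kwargs": {"increments": [[[0.1, 0, 0, 0, 0, 0], [0.1, 0, 0, 0, 0, 0], [0.1, 0, 0, 0, 0, 0], [0, 0, 0, 0, 0, 0]]]}}

```text
clock: 7.5
tcp_pos: [0.5621, 0.1417, 0.0601]
tool_rot: [-3.141, 0.001, 1.625]
wrist_force: [-0.2, -2.5, 1.9]
grip_width: -0.0001
grip_force: 1.2
```

Request:
{"fn": "step_arm", "kwargs": {"increments": [[[0.1, 0, 0, 0, 0, 0], [0.1, 0, 0, 0, 0, 0], [0, 0, 0, 0, 0, 0]]]}}

```text
clock: 7.8
tcp_pos: [0.5617, 0.1467, 0.0601]
tool_rot: [-3.141, 0.002, 1.625]
wrist_force: [-0.6, -4.7, 2.3]
grip_width: 0.0006
grip_force: 2.2
```

Request:
{"fn": "step_arm", "kwargs": {"increments": [[[0.07, 0, 0, 0, 0, 0], [0, 0, 0, 0, 0, 0]]]}}

```text
clock: 8.0
tcp_pos: [0.5616, 0.1467, 0.06]
tool_rot: [-3.141, 0.004, 1.624]
wrist_force: [0.4, -6.8, 3.8]
grip_width: 0.0001
grip_force: 3.3
```

At the stop. Backing off quickly and rising.

Request:
{"fn": "step_arm", "kwargs": {"increments": [[[-1, 0, 0, 0, 0, 0], [-1, 0, -0.8, 0, 0, 0], [-0.8, 0, -1, 0, 0, 0], [-0.8, 0, -1, 0, 0, 0], [0, 0, -1, 0, 0, 0]]]}}

```text
clock: 8.5
tcp_pos: [0.5672, 0.0577, 0.1556]
tool_rot: [3.141, -0.001, 1.621]
wrist_force: [1.1, 0.5, -0.3]
grip_width: 0.0007
grip_force: 0.0
```

Request:
{"fn": "step_arm", "kwargs": {"increments": [[[-1, -1, 0, 0, 0, 0], [-1, -1, 0, 0, 0, 0], [-1, -1, 0, 0, 0, 0], [0, 0, 0, 0, 0, 0], [0, 0, 0, 0, 0, 0]]]}}

```text
clock: 9.0
tcp_pos: [0.4964, -0.0181, 0.1554]
tool_rot: [3.139, -0.002, 1.625]
wrist_force: [1.3, 0.3, -0.4]
grip_width: 0.0002
grip_force: 0.0
```

```bash
python3 - <<'E'
from h import *
for k in range(4): cams.snapshot("wrist")
i,W=cloud("scene"); cv2.imwrite("pics/b.png",cv2.resize(i[90:250,190:350],(480,480)))
x,y,z=W[...,0],W[...,1],W[...,2]
h=cv2.cvtColor(i,cv2.COLOR_BGR2HSV); print(manip.get_state()["tcp_pos"])
m=(z>.09)&(z<.108)&(x>.40)&(x<.62)&(y>-.05)&(y<.125)&(h[...,1]>150)
p=W[m][:,:2]; print(m.sum())
r=cv2.minAreaRect(p.astype(np.float32)*1000); print(r,cv2.boxPoints(r).round(0).tolist())
E
```

```text
[ 0.4966181  -0.01780903  0.15505785]
124
((531.7965087890625, 83.35279846191406), (16.095443725585938, 90.58927154541016), 60.592960357666016) [[488.0, 99.0], [567.0, 54.0], [575.0, 68.0], [496.0, 113.0]]
```

View pics/b.png

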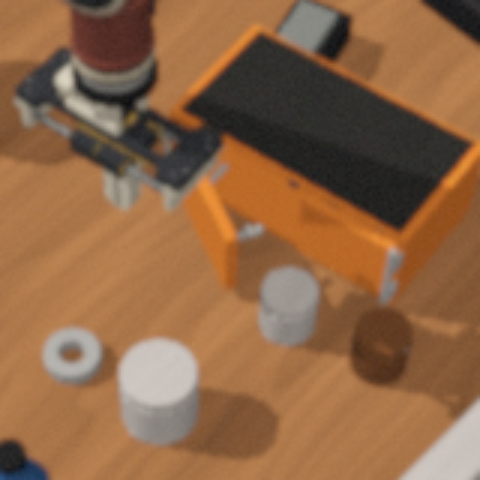

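The door is sprung ajar with its free edge at crop (235,250), about 0.57 rad. The narrow door is shut and the tin is clear. Next I'll put the finger behind the door.

Request:
{"fn": "step_arm", "kwargs": {"increments": [[[1, 0.4, 0, 0, 0, 0], [1, 0.4, 0, 0, 0, 0], [1, 0.4, 0, 0, 0, 0], [1, 0.4, 0, 0, 0, 0], [1, 0.2, 0, 0, 0, 0]]]}}

```text
clock: 9.75
tcp_pos: [0.5349, 0.11, 0.1549]
tool_rot: [3.141, -0.001, 1.626]
wrist_force: [0.4, -1.1, -0.7]
grip_width: 0.0005
grip_force: 0.0
```

Request:
{"fn": "step_arm", "kwargs": {"increments": [[[0.2, 0, 0, 0, 0, 0], [0, 0, 0, 0, 0, 0]]]}}

```text
clock: 9.95
tcp_pos: [0.5333, 0.114, 0.1549]
tool_rot: [-3.141, -0.0, 1.628]
wrist_force: [-0.1, -1.2, -0.2]
grip_width: 0.0003
grip_force: 0.0
```

Request:
{"fn": "step_arm", "kwargs": {"increments": [[[0, 0, 0.8, 0, 0, 0], [0, 0, 0.8, 0, 0, 0], [0, 0, 0.8, 0, 0, 0], [0, 0, 0.8, 0, 0, 0], [0, 0, 0.7, 0, 0, 0]]]}}

```text
clock: 10.45
tcp_pos: [0.5334, 0.1101, 0.0565]
tool_rot: [-3.141, 0.002, 1.623]
wrist_force: [0.2, -0.3, 0.1]
grip_width: 0.0007
grip_force: 0.0
```

Request:
{"fn": "step_arm", "kwargs": {"increments": [[[-0.37, -0.24, 0, 0, 0, 0], [-0.37, -0.24, 0, 0, 0, 0], [-0.37, -0.24, 0, 0, 0, 0], [-0.37, -0.24, 0, 0, 0, 0], [-0.37, -0.24, 0, 0, 0, 0]]]}}

```text
clock: 10.95
tcp_pos: [0.5062, 0.0637, 0.0584]
tool_rot: [3.14, 0.0, 1.625]
wrist_force: [-0.2, 0.4, -0.3]
grip_width: 0.0004
grip_force: 0.3
```

Request:
{"fn": "step_arm", "kwargs": {"increments": [[[-0.2, -0.25, 0, 0, 0, 0], [-0.2, -0.25, 0, 0, 0, 0], [-0.2, -0.25, 0, 0, 0, 0], [-0.2, -0.25, 0, 0, 0, 0], [-0.2, -0.25, 0, 0, 0, 0]]]}}

```text
clock: 11.45
tcp_pos: [0.4758, 0.0381, 0.0576]
tool_rot: [-3.142, -0.0, 1.626]
wrist_force: [0.8, 0.6, -0.6]
grip_width: 0.0006
grip_force: 0.2
```

Request:
{"fn": "step_arm", "kwargs": {"increments": [[[-0.1, -0.2, 0, 0, 0, 0], [-0.1, -0.2, 0, 0, 0, 0], [-0.1, -0.2, 0, 0, 0, 0], [0, -0.2, 0, 0, 0, 0], [0, -0.1, 0, 0, 0, 0]]]}}

```text
clock: 11.95
tcp_pos: [0.4537, 0.0293, 0.0576]
tool_rot: [-3.141, 0.0, 1.625]
wrist_force: [0.4, 0.1, 0.4]
grip_width: 0.0005
grip_force: 0.2
```

Back away from the door (+x), rise, retreat towards -y, and check.

Request:
{"fn": "step_arm", "kwargs": {"increments": [[[0, 0, 0, 0, 0, 0], [0, 0.6, 0, 0, 0, 0], [0, 1, 0, 0, 0, 0], [0, 0.4, -1, 0, 0, 0], [0, 0, -1, 0, 0, 0]]]}}

```text
clock: 12.45
tcp_pos: [0.5054, 0.0327, 0.1076]
tool_rot: [-3.141, -0.001, 1.625]
wrist_force: [1.2, -0.4, 0.5]
grip_width: 0.0002
grip_force: 0.0
```

Request:
{"fn": "step_arm", "kwargs": {"increments": [[[0, 0, -1, 0, 0, 0], [0, 0, -1, 0, 0, 0], [-1, 0, -1, 0, 0, 0], [-1, 0, 0, 0, 0, 0], [-1, 0, 0, 0, 0, 0]]]}}

```text
clock: 12.95
tcp_pos: [0.5088, -0.0431, 0.1835]
tool_rot: [3.14, 0.0, 1.626]
wrist_force: [-0.8, 1.3, 0.6]
grip_width: 0.0006
grip_force: 0.0
```

Request:
{"fn": "step_arm", "kwargs": {"increments": [[[-1, 0, 0, 0, 0, 0], [-1, 0, 0, 0, 0, 0], [-1, 0, 0, 0, 0, 0], [0, 0, 0, 0, 0, 0], [0, 0, 0, 0, 0, 0]]]}}

```text
clock: 13.45
tcp_pos: [0.5122, -0.117, 0.1823]
tool_rot: [-3.141, -0.001, 1.625]
wrist_force: [-0.8, 0.2, -0.8]
grip_width: 0.0007
grip_force: 0.0
```

```bash
python3 - <<'E'
from h import *
i=tin(); j,W=cloud("scene"); cv2.imwrite("pics/c.png",np.hstack([cv2.resize(i[100:280,100:300],(400,360)),cv2.resize(j[90:270,170:370],(400,360))]))
x,y,z=W[...,0],W[...,1],W[...,2]; h=cv2.cvtColor(j,cv2.COLOR_BGR2HSV)
m=(z>.09)&(z<.108)&(x>.38)&(x<.62)&(y>-.06)&(y<.125)&(h[...,1]>150)
r=cv2.minAreaRect(W[m][:,:2].astype(np.float32)*1000); print(m.sum(),r); print(manip.get_state()["tcp_pos"],manip.get_state()["clock"])
E
```

```text
tin 334 [636.6  75.3] 29.2 hinge dist 229.0
145 ((430.78851318359375, 50.965660095214844), (16.79228401184082, 147.44142150878906), 3.1889312267303467)
[ 0.51239123 -0.11554486  0.1825739 ] 13.55
```

View pics/c.png

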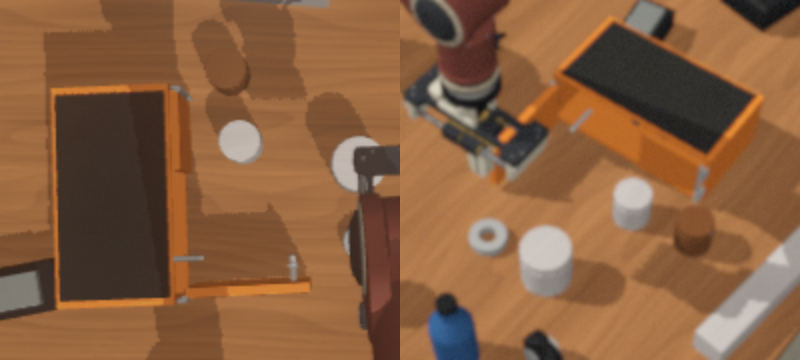

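The picture shows the wide door square to the front (left panel, 190–310, 288; about 1.57 rad). The narrow door is shut, the tin at (240,142) is clear, and the arm touches nothing.

```bash
python3 -c "
from h import *
print(manip.job_done())"
```

```text
the job is handed in; nothing more can be done
None
```

The job is handed in, with no verdict shown: by the last pictures the wide door stands about 1.57 rad open, the tin is upright and 229 mm from the hinge (206 mm needed), and the narrow door is shut.

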